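# Pack the spice tin and lift off its outer lid

## Robot

A 7-joint arm with a two-finger parallel gripper is mounted at the origin on a cart in front of the work surface, level with it; the furniture and walls round the work are solid. World frame = base frame: x ahead of the robot, y to its left, z up, the work surface at z = 0. Lengths are in m, angles in rad, forces in N, time in s.
With the tool pointing down it reaches from about 0.4 to 0.85 m from the base axis. Payload 10.4 kg.
Tool frame: the origin (TCP) lies midway between the tips of the shut fingers; the grasp point (between the pads) lies 19 mm behind it; z points along the fingers, y is the line along which they close (so a half turn about z gives the same grasp; the last joint's range is limited). The gripper opens to 85 mm and grips with 20 to 120 N. Pads are 22 mm wide; open, the fingers measure 114 mm over their backs; the gripper's body (76 mm by 85 mm) begins 54 mm behind the grasp point. The pads swing forward as they close: fully open they stand 13 mm farther back than shut.
Start: joints at [1.25, 0.332, -0.065, 1.46, 0.022, 1.35, -0.088], TCP at [0.183, -0.598, 0.231] pointing down, gripper open.
Joint ranges: [-2.6, 2.6], [-0.5, 2.12], [-1.47, 1.34], [0.16, 2.42], [-1.27, 4.41], [0.06, 2.06], [-2.6, 2.6]. Speed limits (rad/s): [2.22, 2.22, 2.79, 2.79, 3.14, 3.14, 3.14].

## Interface

Orientations are given as [roll, pitch, yaw] about the fixed x, y, z axes, in that order (R = Rz(yaw) Ry(pitch) Rx(roll)).
In Python, from plant import r, eyes gives the robot as it stands. The module is installed in compiled form; this text tells all that it offers.
- The arm moves only by the shell command python3 -m handwheel 'ROWS' [OPENING] [FORCE]. ROWS is a JSON object of lists of equal length, an entry for each row: "linear": the shift along the tool's x, y, z in m, a list of three; "angular": the turn, a rotation vector about the tool's x, y, z in degrees, a list of three. A call has 1 to 5 rows; each row shifts and turns the commanded pose from where the row before left it, along the tool's axes as they then stand; what a row does not reach is not made up. A row lasts 1/8 s, in which the tool goes at most 62.5 mm and 10.7 degrees, less where a joint would pass 70% of its speed; a pose out of reach is approached as far as the arm can. A call with a gripper value outside its range is refused whole. OPENING is the closure, from -1 (fully open) to 1 (shut), so that 0 is half open, set as the call begins (- or left out, the last holds). The fingers move at their own pace and stop on an object; FORCE is the grip in N (left out, the last holds). Time passes only in rows, so rows that do not move let the fingers close. It gives the time, the measured TCP pose, the force, the opening and the grip force at its end, in the units of the state.
- r.get_state(): the state, without advancing time (a new reading comes with each control period).
- eyes.camera(name): name is "scene" or "side" or "wrist"; returns the picture (480x640x3 uint8, red, green, blue); there is no depth.
- eyes.calibration(name): a dict with "fx", "fy", "cx", "cy" (pixels), "k1" (the pictures are not rectified: a ray, as slopes to the right and down, at radius r is drawn at 1 + k1 r^2 times it, then the intrinsics apply), "pose" (4x4, takes a point from camera to world coordinates). Camera axes: x right, y down, z forward; pixel columns grow to the right and rows downward; lengths in m; the calibration is good to about 2 mm. A picture is of the moment at which its call begins: read the wrist's pose just before it. calibration takes no time and is no camera call; for the wrist camera it gives the pose at the moment of the call.
- r.sign_off(): hands the job in; it is judged then, once.
The state is a dict: "t": time; "joints": joint angles; "dq": joint speeds; "effort": joint torques, N m; "tool_pos": TCP position; "tool_rot": TCP orientation; "force": force on the tool from outside, world axes, zero at the start; "wrist_torque": the same for the moment, N m; "finger_gap": opening from 0.0 (shut) to 1.0 (fully open); "gripper_force": force on a finger pad.
Only numpy, scipy, OpenCV 4.12 (cv2) and the standard library are available. Lean on these libraries where they do the work, as an engineer would, in place of code of your own. Each camera call takes 0.05 s, during which the arm holds its last target. There are 200 camera calls.

## Task

Stand the capped tube upright in the ring on the floor of the open spice tin. Then carry the two nested lids together by the inner lid's wooden knob, the outer lid riding along on the inner one, and lower them gently onto the tin until the inner lid is fully home on the rim. Finally take the outer lid alone by its neck, lift it level and straight up until it is well clear of the knob, and finish there, still holding it up in the gripper; the inner lid stays home on the tin and everything else on the worktop stays where it stands.

Things in the scene. Friction and masses are not known exactly. Their poses are not given: they have to be found in the camera images.
- tin: open round steel tin, loose on the worktop (0.8 kg): outer diameter 100 mm, wall 3 mm (mouth 94 mm), 42 mm high, floor 4 mm thick. On its floor, at the centre, is a ring for the tube: outer diameter 38 mm, bore 29.6 mm, 26 mm high (its top 30 mm above the worktop). Origin: centre of the underside, z up
- tube_center (a point): upright capped tube, about 50 g: metal cylinder with wooden stopper, diameter 25 mm, 80 mm high, foot chamfered; starts standing on the worktop. Point: on its axis, half-way up (40 mm above the foot), z up. In the ring its foot rests on the tin's floor, 4 mm above the worktop, its top 42 mm above the tin's rim: grip it near the top
- inner_lid: inner lid, about 0.3 kg: deep hollow steel cap, diameter 100 mm, flat top 58 mm above its lower edge, hollow 54 mm deep. Its lip (diameter 89 mm, 8 mm high) goes into the tin's mouth, its shoulder rests on the rim. Starts standing on the lip on the worktop. Origin: centre of the lower edge, z up; home on the tin it is 34 mm above the tin's underside
- inner_knob (a point): wooden knob of the inner lid, diameter 20 mm, standing up through the outer lid's neck; its upper 24 mm stick out above the neck. Point: on its axis, 12 mm below its top, 98 mm above the inner lid's lower edge, z up. At the start the point is 98 mm above the worktop; home, 132 mm above the tin's underside
- outer_lid: outer lid, about 0.15 kg: steel cap, diameter 112 mm, top plate 4 mm thick, skirt 30 mm down from the plate's underside. It lies loosely on the inner lid's flat top with 3 mm of play all round. Origin: centre of the plate's underside, z up
- outer_neck (a point): neck of the outer lid: upright round collar, outer diameter 48 mm, bore 30 mm (5 mm of room round the knob), 24 mm high above the lid's flat top. Point: on its axis, half-way up the collar, z up; nested, it lies 24 mm below the knob's point. The skirt's lower edge is 46 mm below it: a rise of 82 mm brings that edge level with the knob's top
- salt_shaker: glass salt shaker, 44 mm diameter, 90 mm high, a bystander behind the work; origin: centre of its underside
- tin_can: small food can, 75 mm diameter, 58 mm high, a bystander behind the work; origin: centre of its underside
- pepper_mill: dark wooden pepper mill, 58 mm diameter, 170 mm high, a bystander behind the work; origin: centre of its underside
- teaspoon: teaspoon, 130 mm long, lying at the front edge before the sink, a bystander; origin: its middle, at its underside
- tealight: tealight candle in a metal cup, 38 mm diameter, 15 mm high, at the front edge among the work, a bystander; origin: centre of its underside
Things that resemble listed ones, but are neither listed nor needed, are in the scene too. What is meant by the part that bears tube_center is not turquoise, and is the smaller of those in its own colour.

How it is judged:
On the way, in this order (a step that is already met when the one before it is completed fails the run):
1. the tube stands upright in the ring in the open tin (horizontal distance between tube_center and tin below 0.006 m and z of tube_center in the frame of tin below 0.047 m and angle between tube_center's own z axis and vertical below 0.1 rad and angle between tin's own z axis and vertical below 0.05 rad and height (world z) of tin below 0.006 m), for 0.2 s.
2. both lids, still nested, are home on the tin with the tube standing inside (all of step 1 and horizontal distance between inner_knob and tin below 0.005 m and z of inner_knob in the frame of tin between 0.129 and 0.1345 m and angle between inner_knob's own z axis and vertical below 0.05 rad and distance between outer_neck and inner_knob below 0.032 m), for 0.2 s.
At the end, for the whole second after the job is handed in: Outer lid held in the fingers, level (0.15 rad), still, at least 85 mm above its nested place, touching neither inner lid nor tin; inner lid home within 3 mm, 5 mm off axis, 0.05 rad, not touched by the robot; tube upright in the ring (6 mm, 0.1 rad); tin standing on the worktop (all of step 1 and horizontal distance between inner_knob and tin below 0.005 m and z of inner_knob in the frame of tin between 0.129 and 0.1345 m and angle between inner_knob's own z axis and vertical below 0.05 rad and z of outer_neck in the frame of tin above 0.193 m and angle between outer_neck's own z axis and vertical below 0.15 rad and contact force between the fingers and outer_lid above 1 N and contact force between each of outer_lid, the arm, the fingers and inner_lid below 0.1 N and contact force between outer_lid and tin below 0.1 N and linear speed of outer_lid below 0.03 m/s and linear speed of inner_lid below 0.02 m/s); the arm keeps its last pose, push and grip.
It fails at once if the outer lid comes off the inner lid while the inner lid is not home on the tin (not (horizontal distance between inner_knob and tin below 0.005 m and z of inner_knob in the frame of tin between 0.129 and 0.1345 m and angle between inner_knob's own z axis and vertical below 0.05 rad) and distance between outer_neck and inner_knob above 0.042 m).
It fails at once if the lids are dropped onto the tin (horizontal distance between inner_knob and tin below 0.04 m and z of inner_knob in the frame of tin below 0.145 m and linear speed of inner_lid above 0.4 m/s).
It fails at once if the tin is pushed away by more than 40 mm (distance of tin from where it was at the start of the episode above 0.04 m).
It fails at once if a bystander is moved by more than 25 mm (distance of any of salt_shaker, tin_can, pepper_mill, teaspoon, tealight from where it was at the start of the episode above 0.025 m).
It also fails if it takes over 61 s, if anything falls off the work surface, if the arm or the gripper's body presses on something with over 40 N, if the wrist force passes 120 N, or if a joint passes its speed limit or range.

## Working session

There is one attempt and no reset: what is moved stays moved. The work goes in short steps, Python scripts to look and compute and a shell command to move; the robot and the scene stay as the last step left them, time stands still between calls to the robot, and variables do not carry over. Pictures are saved under pics/ and viewed, at most 10 in all, crops included, and the job is handed in when it is done.

```bash
mkdir -p pics; cat > h.py <<'E'
import numpy as np, cv2
from plant import r, eyes
def shot(n,f):
    c=eyes.calibration(n); im=eyes.camera(n); cv2.imwrite(f,im[:,:,::-1]); np.save('/tmp/'+n+'.npy',c,allow_pickle=True); return im,c
def ray(c,u,v):
    K=np.array([[c['fx'],0,c['cx']],[0,c['fy'],c['cy']],[0,0,1.]])
    p=cv2.undistortPoints(np.array([[[u,v]]],float),K,np.array([c['k1'],0,0,0,0.]))[0,0]
    P=np.array(c['pose']); return P[:3,3],P[:3,:3]@np.array([p[0],p[1],1])
def onz(c,u,v,z):
    o,d=ray(c,u,v); return o+d*(z-o[2])/d[2]
def proj(c,p):
    P=np.array(c['pose']); q=P[:3,:3].T@(np.array(p)-P[:3,3]); x,y=q[:2]/q[2]; s=1+c['k1']*(x*x+y*y)
    return np.array([c['fx']*x*s+c['cx'],c['fy']*y*s+c['cy']])
def load(n): return np.load('/tmp/'+n+'.npy',allow_pickle=True).item()
E
python3 - <<'E'
from h import *
for n in ['scene','side','wrist']:
    im,c=shot(n,f'pics/{n}0.png'); print(n,np.round(c['pose'],3).tolist(),c['fx'],c['k1'])
s=r.get_state(); print(s)
E
```

```text
scene [[-0.625, -0.543, 0.561, -0.318], [-0.781, 0.436, -0.447, 0.671], [-0.002, -0.718, -0.696, 1.135], [0.0, 0.0, 0.0, 1.0]] 616.8051640348663 -0.02446403519097589
side [[0.951, -0.238, 0.195, 0.279], [-0.308, -0.745, 0.592, -0.665], [0.005, -0.623, -0.782, 0.974], [0.0, 0.0, 0.0, 1.0]] 582.3301383160095 0.044109072918763946
wrist [[0.292, -0.911, -0.292, 0.258], [-0.956, -0.278, -0.087, -0.574], [-0.002, 0.304, -0.953, 0.373], [0.0, 0.0, 0.0, 1.0]] 410.0315188358205 -0.015512753787677037
{'t': 0.15, 'joints': array([ 1.25038794,  0.33268935, -0.06472532,  1.46073046,  0.02160418,
        1.34988202, -0.08849128]), 'dq': array([-0.00093137, -0.00287554,  0.00021222, -0.00091099, -0.00171282,
       -0.0003128 ,  0.00051873]), 'effort': array([ 8.69290016e-04, -6.25832391e+01,  4.90903831e-02, -3.91850603e+01,
        1.62776036e-02,  7.39864830e-03, -8.31646116e-05]), 'tool_pos': array([ 0.18332593, -0.59722595,  0.23073065]), 'tool_rot': array([-3.14057979e+00,  3.87163348e-05,  2.97858515e-01]), 'force': array([ 0.39550288, -0.22098251,  0.17825689]), 'wrist_torque': array([0.01399001, 0.04795772, 0.01980764]), 'gripper_force': 0.0, 'finger_gap': 0.9978237409146061}
```

View pics/scene0.png

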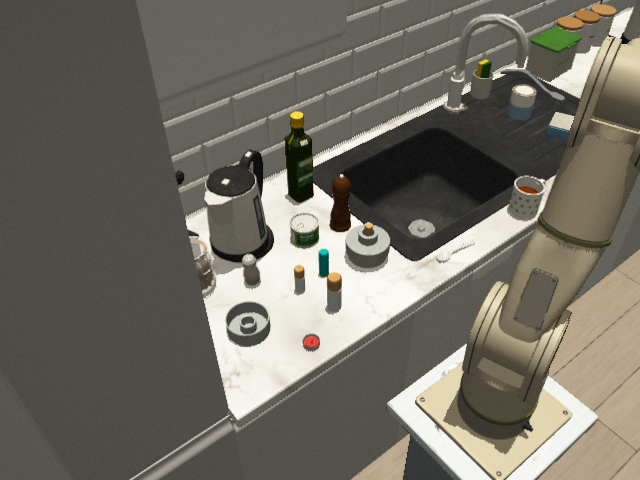

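View pics/side0.png

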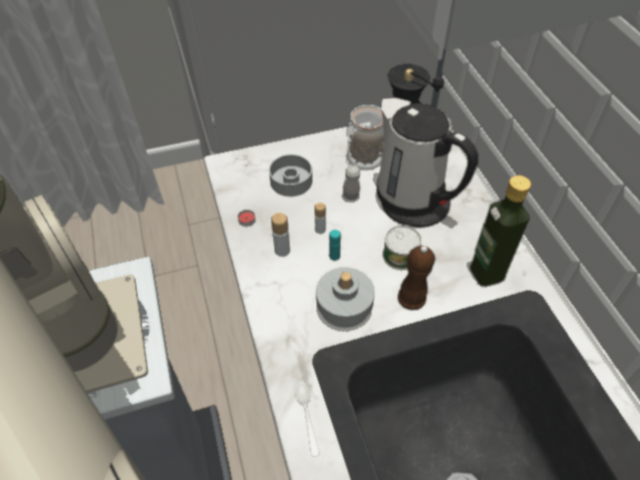

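Scene view: tin (248,320), small grey tube with brown top (299,270), larger lookalike (334,290), turquoise one (324,262), lids with knob (368,230), tealight (311,342). Side view: tin (291,173), tube top (320,207), knob (346,278), tealight (247,217).

```bash
python3 - <<'E'
from h import *
a=load('scene');b=load('side')
for n,z,p,q in [('tin rim',.042,(248,320),(291,172)),('tube top',.08,(299,268),(320,206)),('knob top',.11,(368,227),(346,275)),('big top',.1,(334,278),(280,218)),('turq top',.08,(324,252),(335,233)),('tealight',.015,(311,341),(247,217)),('salt top',.09,(249,258),(352,170)),('mill top',.17,(341,180),(421,253)),('can top',.058,(305,224),(403,242)),('spoon',0,(455,250),(307,420))]:
    print(n,np.round(onz(a,*p,z),3)[:2],np.round(onz(b,*q,z),3)[:2])
E
```

```text
tin rim [0.482 0.28 ] [0.488 0.264]
tube top [0.51  0.115] [0.51  0.112]
knob top [ 0.492 -0.082] [ 0.497 -0.09 ]
big top [0.42  0.082] [0.419 0.088]
turq top [0.515 0.037] [0.517 0.034]
tealight [0.364 0.193] [0.365 0.186]
salt top [0.602 0.193] [0.604 0.182]
mill top [ 0.617 -0.098] [ 0.621 -0.125]
can top [ 0.643 -0.001] [ 0.646 -0.013]
spoon [ 0.37  -0.282] [ 0.363 -0.285]
```

```bash
python3 -m handwheel '{"linear":[[0.04,-0.045,0],[0.04,-0.045,0],[0.04,-0.045,0],[0.04,-0.045,0],[0.04,-0.045,0]],"angular":[[0,0,0],[0,0,0],[0,0,0],[0,0,0],[0,0,0]]}' -1
python3 -m handwheel '{"linear":[[0.04,-0.045,0],[0.04,-0.045,0],[0.04,-0.045,0],[0.04,-0.045,0],[0.04,-0.045,0]],"angular":[[0,0,0],[0,0,0],[0,0,0],[0,0,0],[0,0,0]]}'
python3 - <<'E'
from h import *
b=load('side'); a=load('scene')
print(onz(b,300,137,0),onz(b,215,160,0),onz(a,234,415,0))
E
```

```text
t: 0.78
tool_pos: [0.3091, -0.3218, 0.2313]
tool_rot: [3.141, 0.0, 0.298]
force: [0.4, -0.2, -0.7]
finger_gap: 1.004
gripper_force: 0.0
t: 1.4
tool_pos: [0.4342, -0.0481, 0.2314]
tool_rot: [3.141, -0.0, 0.298]
force: [1.2, -0.5, -0.0]
finger_gap: 0.999
gripper_force: 0.0
[ 5.51727937e-01  4.18033692e-01 -1.11022302e-16] [3.34290450e-01 4.00099768e-01 1.11022302e-16] [0.32275735 0.42250266 0.        ]
```

```bash
python3 -m handwheel '{"linear":[[0.04,-0.044,0],[0.04,-0.044,0],[0.04,-0.044,0],[0,0,0],[0,0,0]],"angular":[[0,0,0],[0,0,0],[0,0,0],[0,0,-9.3],[0,0,-9.3]]}'
python3 -m handwheel '{"linear":[[0,0,0],[0,0,0],[0,0,0]],"angular":[[0,0,-9.3],[0,0,0],[0,0,0]]}'
python3 - <<'E'
from h import *
im,c=shot('wrist','pics/w1.png'); s=r.get_state(); print(s['joints'],s['tool_pos'],s['tool_rot'])
print(proj(c,[.51,.113,.08]),proj(c,[.485,.272,.042]))
E
```

```text
t: 2.02
tool_pos: [0.5096, 0.1124, 0.2308]
tool_rot: [-3.141, 0.0, 0.63]
force: [-1.0, -0.5, 0.6]
finger_gap: 1.0
gripper_force: 0.0
t: 2.4
tool_pos: [0.5097, 0.1113, 0.2312]
tool_rot: [3.142, 0.0, 0.781]
force: [-0.3, -0.0, -0.1]
finger_gap: 1.002
gripper_force: 0.0
[ 0.51653911  0.20425214 -0.91346762  1.69416422  0.16644742  1.32488787
 -1.2168718 ] [0.50972443 0.11134741 0.23126928] [3.14149290e+00 9.26790923e-05 7.81549074e-01]
[319.24305505 209.52779022] [147.77826829  77.50208722]
```

View pics/w1.png

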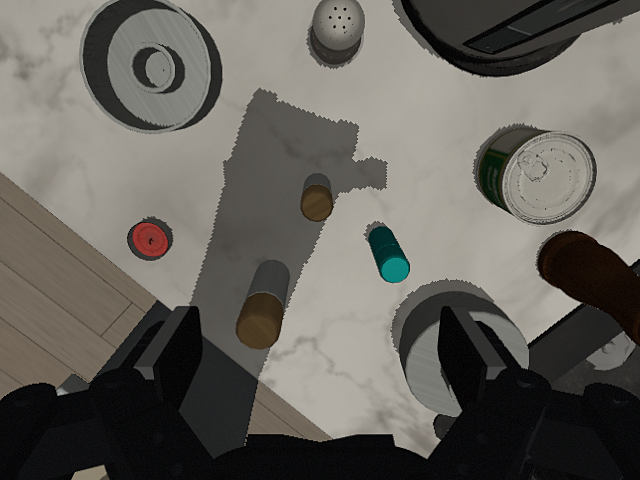

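Wrist view: tube stopper top disc at about (317,205), tin rim around (148,66), larger lookalike (260,322), turquoise (394,268).

```bash
python3 - <<'E'
from h import *
c=load('wrist'); im=cv2.imread('pics/w1.png')
h=cv2.cvtColor(im,cv2.COLOR_BGR2HSV); m=cv2.inRange(h,(5,90,50),(25,255,255))
m[:, :280]=0;m[:,360:]=0;m[:160]=0;m[250:]=0
n,l,st,ce=cv2.connectedComponentsWithStats(m); i=1+st[1:,4].argmax(); print(st[i],ce[i])
x,y,w,hh,_=st[i]; u=x+w/2; v=y+hh-w/2
p=onz(c,u,v,.08); print(u,v,p); a=onz(c,x,v,.08);b=onz(c,x+w,v,.08);print('diam',np.linalg.norm(a-b))
s=r.get_state();d=p-s['tool_pos'];k=s['tool_rot'][2]
print('tool dx,dy',d[0]*np.cos(k)+d[1]*np.sin(k),d[0]*np.sin(k)-d[1]*np.cos(k))
print('tin',onz(c,148,66,.042))
E
```

```text
[301 184  32  37 863] [316.14136732 202.56431054]
317.0 205.0 [0.51128905 0.11659487 0.08      ]
diam 0.023579077920748794
tool dx,dy 0.00480680787558318 -0.0026226738685795363
tin [0.49164706 0.27691762 0.042     ]
```

```bash
python3 -m handwheel '{"linear":[[0.005,-0.0025,0.05],[0,0,0.05],[0,0,0.05],[0,0,0.03],[0,0,0]],"angular":[[0,0,0],[0,0,0],[0,0,0],[0,0,0],[0,0,0]]}' -1
python3 -m handwheel '{"linear":[[0,0,0],[0,0,0],[0,0,0],[0,0,0],[0,0,0]],"angular":[[0,0,0],[0,0,0],[0,0,0],[0,0,0],[0,0,0]]}' 1 30
python3 -m handwheel '{"linear":[[0,0,0],[0,0,0],[0,0,-0.03],[0,0,-0.06],[0,0,-0.06]],"angular":[[0,0,0],[0,0,0],[0,0,0],[0,0,0],[0,0,0]]}'
```

```text
t: 3.08
tool_pos: [0.51, 0.1164, 0.0496]
tool_rot: [-3.139, 0.003, 0.783]
force: [-0.5, 0.0, 0.7]
finger_gap: 0.998
gripper_force: 0.0
t: 3.7
tool_pos: [0.5121, 0.1169, 0.0522]
tool_rot: [3.14, -0.001, 0.785]
force: [-1.0, -0.8, 6.6]
finger_gap: 0.282
gripper_force: 29.2
t: 4.32
tool_pos: [0.511, 0.1167, 0.2029]
tool_rot: [-3.141, 0.0, 0.785]
force: [1.3, -0.4, -0.3]
finger_gap: 0.282
gripper_force: 29.6
```

```bash
python3 -m handwheel '{"linear":[[0.032,-0.042,0],[0.032,-0.042,0],[0.032,-0.042,0],[0,0,0],[0,0,0]],"angular":[[0,0,0],[0,0,0],[0,0,0],[0,0,0],[0,0,0]]}'
python3 - <<'E'
from h import *
im,c=shot('wrist','pics/w2.png'); shot('scene','pics/s2.png'); shot('side','pics/d2.png')
s=r.get_state(); print(s['tool_pos'])
E
```

```text
t: 4.95
tool_pos: [0.4905, 0.2734, 0.2011]
tool_rot: [3.141, 0.001, 0.785]
force: [0.3, -0.6, -0.1]
finger_gap: 0.282
gripper_force: 29.6
[0.49106064 0.27226601 0.20117625]
```

View pics/w2.png

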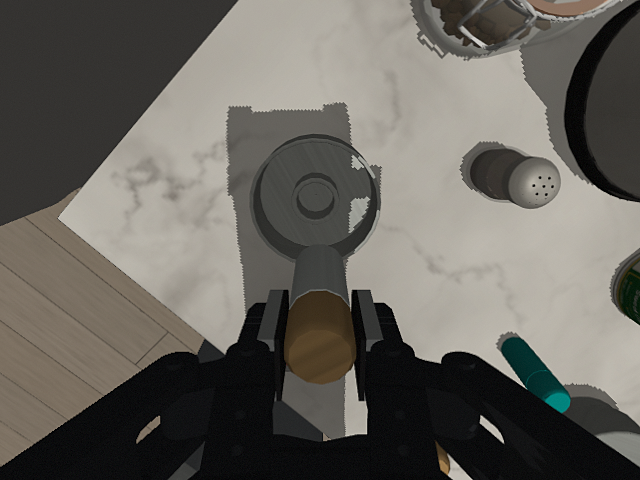

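Wrist view: tin rim about u 250–381, v 134–263; ring top centre about (315,195); stopper top about (320,350). Taking an enlarged crop to pin the edges.

```bash
python3 - <<'E'
import cv2
im=cv2.imread('pics/w2.png')[125:275,240:390]
cv2.imwrite('pics/w2c.png',cv2.resize(im,None,fx=4,fy=4,interpolation=cv2.INTER_CUBIC))
E
```

```text
(no output)
```

View pics/w2c.png

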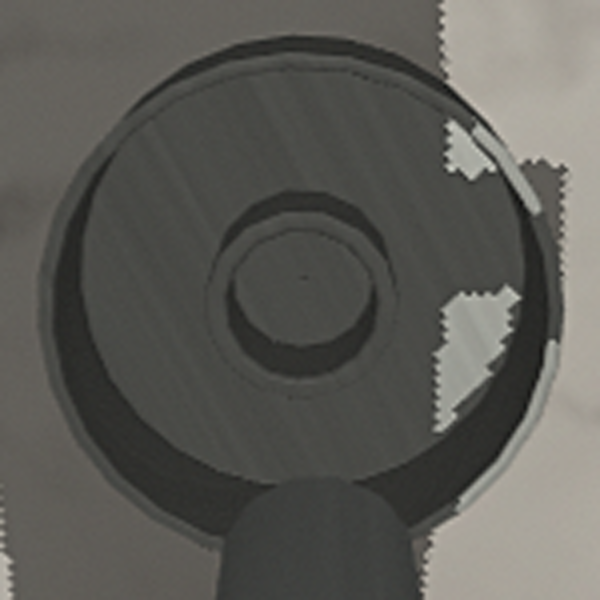

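The crop shows the ring top circle centred at crop (302,303), the floor's centre dot at (305,277), and the tube's foot at top arc v 477, u 217–420.

```bash
python3 - <<'E'
from h import *
c=load('wrist'); q=lambda u,v:(240+(u+.5)/4-.5,125+(v+.5)/4-.5)
s=r.get_state(); k=s['tool_rot'][2]
def rep(n,p):
    d=p-s['tool_pos']; print(n,np.round(p,4),'tool',np.round([d[0]*np.cos(k)+d[1]*np.sin(k),d[0]*np.sin(k)-d[1]*np.cos(k)],4))
rep('ring',onz(c,*q(302,303),.03)); rep('dot',onz(c,*q(305,277),.004))
rep('rimL',onz(c,*q(40,300),.042)); rep('rimR',onz(c,*q(562,300),.042)); rep('rimT',onz(c,*q(300,37),.042))
zf=.2011-.052
for n,u,v in [('footL',217,575),('footR',420,575),('footT',319,477)]: rep(n,onz(c,*q(u,v),zf))
rep('captop front',onz(c,320,383,zf+.08)); rep('capL',onz(c,285,350,zf+.08)); rep('capR',onz(c,356,350,zf+.08))
E
```

```text
ring [0.49   0.2789 0.03  ] tool [ 0.0039 -0.0054]
dot [0.4898 0.2782 0.004 ] tool [ 0.0033 -0.0051]
rimL [0.4577 0.3162 0.042 ] tool [ 0.0073 -0.0547]
rimR [0.5271 0.2465 0.042 ] tool [0.0074 0.0437]
rimT [0.5267 0.3155 0.042 ] tool [ 0.0557 -0.0055]
footL [0.478  0.2805 0.1491] tool [-0.0035 -0.015 ]
footR [0.4964 0.262  0.1491] tool [-0.0035  0.011 ]
footT [0.4967 0.2806 0.1491] tool [ 0.0098 -0.0019]
captop front [0.4821 0.2657 0.2291] tool [-0.011  -0.0016]
capL [0.4831 0.2827 0.2291] tool [ 0.0017 -0.013 ]
capR [0.4994 0.2664 0.2291] tool [0.0017 0.01  ]
```

```bash
python3 -m handwheel '{"linear":[[0.004,-0.0035,0],[0,0,0.03],[0,0,0.04],[0,0,0.03],[0,0,0]],"angular":[[0,0,0],[0,0,0],[0,0,0],[0,0,0],[0,0,0]]}'
python3 - <<'E'
from h import *
im,c=shot('wrist','pics/w3.png'); s=r.get_state(); print(s['tool_pos'],s['tool_rot'])
cv2.imwrite('pics/w3c.png',cv2.resize(im[60:260,220:420,::-1],None,fx=3,fy=3,interpolation=cv2.INTER_CUBIC))
E
```

```text
t: 5.72
tool_pos: [0.4898, 0.2781, 0.0996]
tool_rot: [-3.14, 0.003, 0.784]
force: [-1.2, 0.0, -1.0]
finger_gap: 0.285
gripper_force: 29.6
[0.49060371 0.27894504 0.10132207] [-3.14097490e+00  9.23837931e-04  7.84535096e-01]
```

View pics/w3c.png

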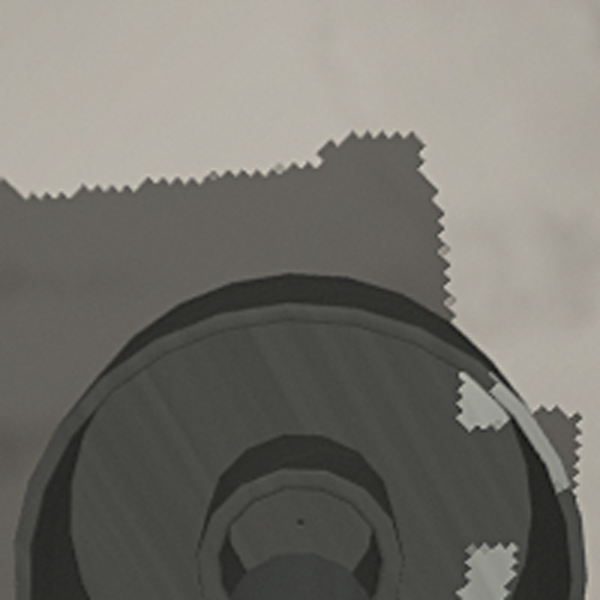

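Crop: ring top u 198–402, top edge v 470, dot (300,522); the tube's foot arc top at v 553, centre u ≈ 301.

```bash
python3 - <<'E'
from h import *
c=load('wrist'); q=lambda u,v:(220+(u+.5)/3-.5,60+(v+.5)/3-.5)
s=r.get_state(); k=s['tool_rot'][2]
def rep(n,p):
    d=p-s['tool_pos']; print(n,np.round(p,4),'tool',np.round([d[0]*np.cos(k)+d[1]*np.sin(k),d[0]*np.sin(k)-d[1]*np.cos(k)],4))
rep('dot',onz(c,*q(300,522),.004)); rep('ringL',onz(c,*q(198,565),.03)); rep('ringR',onz(c,*q(402,565),.03)); rep('ringT',onz(c,*q(300,470),.03)); rep('boreT',onz(c,*q(300,486),.03))
rep('rimT',onz(c,*q(295,273),.042));rep('footT',onz(c,*q(301,553),s['tool_pos'][2]-.052))
E
```

```text
dot [0.4896 0.2789 0.004 ] tool [-0.0008 -0.0007]
ringL [0.4766 0.2923 0.03  ] tool [-0.0005 -0.0194]
ringR [0.503  0.2658 0.03  ] tool [-0.0005  0.018 ]
ringT [0.5026 0.2918 0.03  ] tool [ 0.0176 -0.0006]
boreT [0.5005 0.2897 0.03  ] tool [ 0.0146 -0.0006]
rimT [0.5278 0.3179 0.042 ] tool [ 0.0538 -0.0013]
footT [0.4965 0.2854 0.0493] tool [ 0.0087 -0.0004]
```

```bash
python3 -m handwheel '{"linear":[[0.001,0,0.01],[0,0,0.012],[0,0,0.005],[0,0,0.005],[0,0,0]],"angular":[[0,0,0],[0,0,0],[0,0,0],[0,0,0],[0,0,0]]}'
```

```text
t: 6.4
tool_pos: [0.4913, 0.2797, 0.069]
tool_rot: [-3.141, 0.0, 0.785]
force: [0.6, 0.3, 0.1]
finger_gap: 0.282
gripper_force: 29.6
```

Foot is inside the ring with no force; going on down.

```bash
python3 -m handwheel '{"linear":[[0,0,0.006],[0,0,0.004],[0,0,0.002],[0,0,0],[0,0,0]],"angular":[[0,0,0],[0,0,0],[0,0,0],[0,0,0],[0,0,0]]}'
```

```text
t: 7.02
tool_pos: [0.4916, 0.2798, 0.0574]
tool_rot: [3.141, -0.0, 0.785]
force: [-0.4, 0.4, -0.5]
finger_gap: 0.282
gripper_force: 29.6
```

```bash
python3 -m handwheel '{"linear":[[0,0,0.001],[0,0,0.001],[0,0,0]],"angular":[[0,0,0],[0,0,0],[0,0,0]]}'
python3 -m handwheel '{"linear":[[0,0,0],[0,0,0],[0,0,0],[0,0,0],[0,0,-0.01]],"angular":[[0,0,0],[0,0,0],[0,0,0],[0,0,0],[0,0,0]]}' -0.2
python3 -m handwheel '{"linear":[[0,0,-0.05],[0,0,-0.06],[0,0,-0.06],[0,0,0],[0,0,0]],"angular":[[0,0,0],[0,0,0],[0,0,0],[0,0,0],[0,0,0]]}'
python3 - <<'E'
from h import *
im,c=shot('wrist','pics/w4.png'); s=r.get_state(); print(s['tool_pos'],s['tool_rot'],s['joints'])
a,_=shot('scene','pics/s4.png');b,_=shot('side','pics/d4.png')
o=np.zeros((600,800,3),np.uint8)
o[:480,:480]=im[:,80:560]
o[:300,480:780]=cv2.resize(a[240:360,190:310],(300,300)); o[300:600,480:780]=cv2.resize(b[130:230,240:340],(300,300))
cv2.imwrite('pics/m4.png',o[:,:,::-1])
E
```

```text
t: 7.4
tool_pos: [0.4919, 0.2801, 0.0562]
tool_rot: [3.141, -0.001, 0.785]
force: [-1.0, -2.2, 8.6]
finger_gap: 0.282
gripper_force: 30.5
t: 8.02
tool_pos: [0.491, 0.2795, 0.0651]
tool_rot: [-3.141, 0.001, 0.785]
force: [0.3, 0.5, -0.4]
finger_gap: 0.602
gripper_force: 0.0
t: 8.65
tool_pos: [0.4914, 0.2796, 0.2354]
tool_rot: [3.141, 0.0, 0.785]
force: [0.1, -0.5, -0.1]
finger_gap: 0.599
gripper_force: 0.0
[0.49110717 0.27932968 0.23454348] [-3.14154778e+00  1.31191797e-03  7.84679403e-01] [ 0.19745049  0.34367923 -0.97570737  1.57901561  0.28849723  1.374195
 -1.59438863]
```

View pics/m4.png

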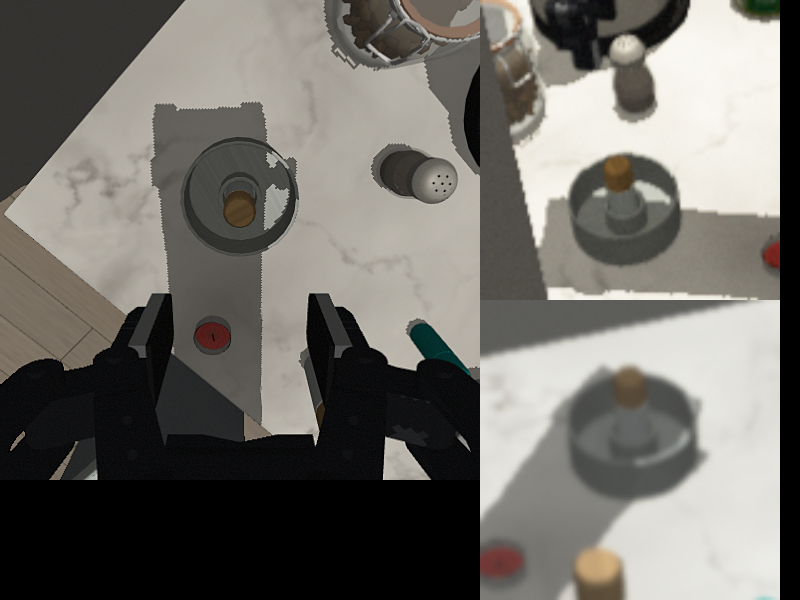

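Tube stands in the ring in all three views (wrist stopper at (319,209), centred in the tin). Next: the lids.

```bash
python3 -m handwheel '{"linear":[[-0.0425,0.0435,0],[-0.0425,0.0435,0],[-0.0425,0.0435,0],[-0.0425,0.0435,0],[-0.0425,0.0435,0]],"angular":[[0,0,0],[0,0,0],[0,0,0],[0,0,0],[0,0,0]]}'
python3 -m handwheel '{"linear":[[-0.0425,0.0435,0],[0,0,0],[0,0,0]],"angular":[[0,0,0],[0,0,0],[0,0,0]]}'
python3 - <<'E'
from h import *
im,c=shot('wrist','pics/w5.png'); s=r.get_state(); print(s['tool_pos'],s['tool_rot'],proj(c,[.495,-.085,.11]))
cv2.imwrite('pics/w5c.png',cv2.resize(im[100:300,220:420,::-1],None,fx=3,fy=3,interpolation=cv2.INTER_CUBIC))
E
```

```text
t: 9.43
tool_pos: [0.4941, -0.0264, 0.2346]
tool_rot: [-3.141, 0.001, 0.785]
force: [0.8, 0.6, -0.2]
finger_gap: 0.599
gripper_force: 0.0
t: 9.8
tool_pos: [0.4952, -0.0845, 0.2346]
tool_rot: [-3.14, 0.0, 0.785]
force: [-0.1, -0.4, 0.2]
finger_gap: 0.599
gripper_force: 0.0
[ 0.49531877 -0.0837771   0.23483254] [-3.14050458e+00  5.43512235e-05  7.86431433e-01] [321.21534476 222.09100045]
```

View pics/w5c.png

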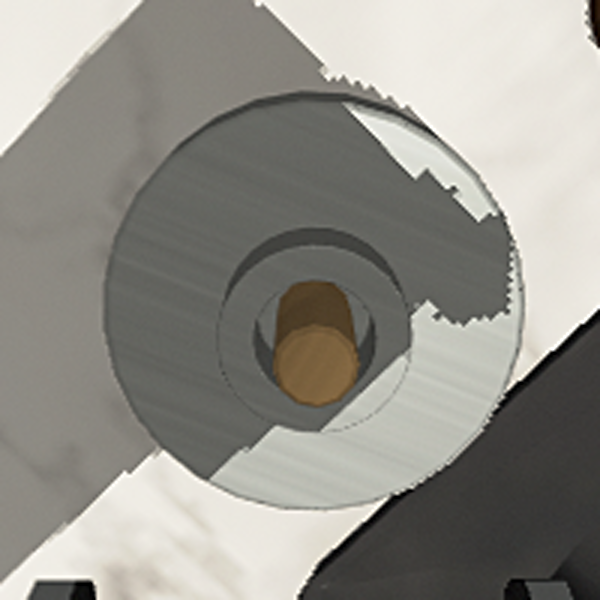

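Crop: knob top disc at crop (316.5,365), i.e. pixel (325.2,221.3); neck top centred about crop (314,338).

```bash
python3 - <<'E'
from h import *
c=load('wrist'); s=r.get_state(); k=s['tool_rot'][2]
for u,v,z in [(325.2,221.3,.11),(324.3,212.4,.086)]:
    p=onz(c,u,v,z);d=p-s['tool_pos']; print(p,d[0]*np.cos(k)+d[1]*np.sin(k),d[0]*np.sin(k)-d[1]*np.cos(k))
E
```

```text
[ 0.49730458 -0.08651966  0.11      ] -0.0005385541244700722 0.003342907995990717
[ 0.49687037 -0.08637524  0.086     ] -0.0007430518710984074 0.0029335440113396017
```

```bash
python3 -m handwheel '{"linear":[[-0.001,0.004,0.04],[0,0,0.05],[0,0,0.04],[0,0,0.016],[0,0,0]],"angular":[[0,0,0],[0,0,0],[0,0,0],[0,0,0],[0,0,0]]}'
python3 -m handwheel '{"linear":[[0,0,0],[0,0,0],[0,0,0],[0,0,0],[0,0,0]],"angular":[[0,0,0],[0,0,0],[0,0,0],[0,0,0],[0,0,0]]}' 1 80
python3 -m handwheel '{"linear":[[0,0,-0.005],[0,0,-0.01],[0,0,-0.015],[0,0,0],[0,0,0]],"angular":[[0,0,0],[0,0,0],[0,0,0],[0,0,0],[0,0,0]]}'
```

```text
t: 10.48
tool_pos: [0.4975, -0.0876, 0.0892]
tool_rot: [-3.14, 0.0, 0.786]
force: [0.0, -0.5, 0.7]
finger_gap: 0.6
gripper_force: 0.0
t: 11.1
tool_pos: [0.4984, -0.0883, 0.0907]
tool_rot: [3.14, -0.001, 0.785]
force: [-2.6, 2.0, 5.9]
finger_gap: 0.201
gripper_force: 78.0
t: 11.72
tool_pos: [0.4975, -0.0888, 0.1193]
tool_rot: [3.141, 0.0, 0.785]
force: [0.1, -0.6, -4.7]
finger_gap: 0.201
gripper_force: 78.4
```

```bash
python3 -m handwheel '{"linear":[[0,0,-0.03],[0,0,-0.04],[0,0,-0.04],[0,0,-0.01],[0.012,-0.013,0]],"angular":[[0,0,0],[0,0,0],[0,0,0],[0,0,0],[0,0,0]]}'
python3 -m handwheel '{"linear":[[0.03,-0.031,0],[0.032,-0.033,0],[0.032,-0.033,0],[0.032,-0.033,0],[0.032,-0.033,0]],"angular":[[0,0,0],[0,0,0],[0,0,0],[0,0,0],[0,0,0]]}'
python3 -m handwheel '{"linear":[[0.032,-0.033,0],[0.032,-0.033,0],[0.02,-0.022,0],[0,0,0],[0,0,0]],"angular":[[0,0,0],[0,0,0],[0,0,0],[0,0,0],[0,0,0]]}'
python3 - <<'E'
from h import *
im,c=shot('wrist','pics/w6.png'); s=r.get_state(); print(s['tool_pos'],s['tool_rot'])
a,ca=shot('scene','pics/s6.png');b,cb=shot('side','pics/d6.png')
o=np.zeros((600,800,3),np.uint8)
o[:480,:400]=im[:,120:520]
u,v=proj(ca,[.49,.278,.08]).astype(int); print('scene off',u-60,v-60); A=a[v-60:v+60,u-60:u+60]; o[:300,400:700]=cv2.resize(A,(300*A.shape[1]//120,300))
u,v=proj(cb,[.49,.278,.08]).astype(int); print('side off',u-60,v-60); B=b[v-60:v+60,u-60:u+60]; o[300:600,400:700]=cv2.resize(B,(300,300))
cv2.imwrite('pics/m6.png',o[:,:,::-1])
E
```

```text
t: 12.35
tool_pos: [0.4967, -0.0718, 0.2384]
tool_rot: [-3.141, 0.001, 0.782]
force: [0.2, -0.7, -5.1]
finger_gap: 0.199
gripper_force: 79.2
t: 12.98
tool_pos: [0.492, 0.1582, 0.2374]
tool_rot: [-3.14, 0.002, 0.786]
force: [0.5, 0.2, -4.5]
finger_gap: 0.2
gripper_force: 79.1
t: 13.6
tool_pos: [0.4899, 0.2775, 0.2378]
tool_rot: [-3.141, 0.002, 0.785]
force: [0.5, 0.1, -3.7]
finger_gap: 0.199
gripper_force: 79.1
[0.49039382 0.27688336 0.23815507] [-3.14146245e+00  1.81016317e-03  7.84325070e-01]
scene off 185 246
side off 229 95
```

View pics/m6.png

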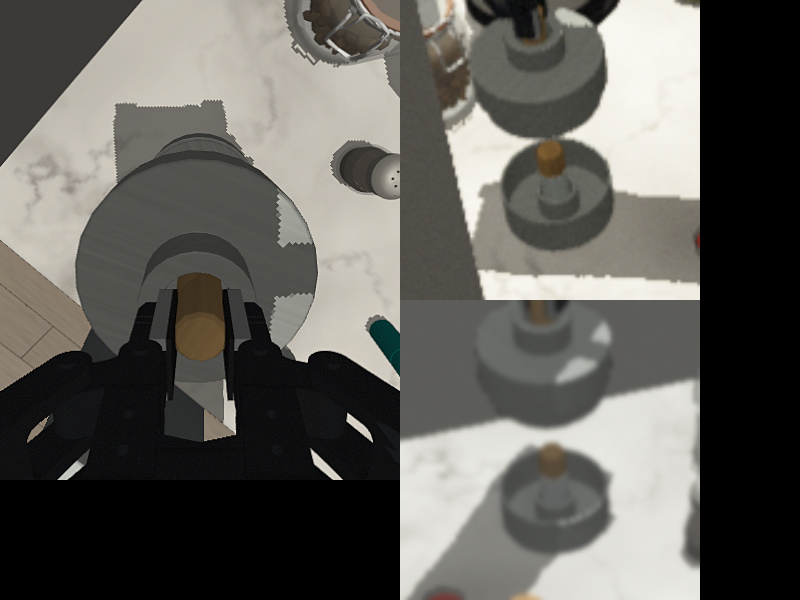

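Montage: lids hang level from the knob above the tin, outer lid still nested (wrist: knob tip centre ≈ (321,335), tin's far base edge ≈ (318,134)). Scene crop: lid u 471–607, tin u 501–613.

```bash
python3 - <<'E'
from h import *
c=load('wrist'); s=r.get_state(); k=s['tool_rot'][2]; T=s['tool_pos']
def rep(n,p):
    d=p-T; print(n,np.round(p,4),'tool',np.round([d[0]*np.cos(k)+d[1]*np.sin(k),d[0]*np.sin(k)-d[1]*np.cos(k)],4))
rep('base far',onz(c,318,134,0)); zb=T[2]-.0905
rep('knob tip edge',onz(c,320.5,360,zb+.11)); rep('knob L',onz(c,295.5,335,zb+.11)); rep('knob R',onz(c,346,335,zb+.11))
rep('lid far',onz(c,316,151,zb+.028)); rep('lidL',onz(c,196,265,zb+.062)); rep('lidR',onz(c,437.5,265,zb+.062))
# edges of the stopper (tube axis) and knob neck in fixed views: brown blobs
for n in ['scene','side']:
    cc=load(n); im=cv2.imread(f'pics/{n[0] if n=="scene" else "d"}6.png'); h=cv2.cvtColor(im,cv2.COLOR_BGR2HSV)
    u,v=proj(cc,[.49,.278,.078]).astype(int); m=cv2.inRange(h,(5,90,40),(25,255,255)); z=np.zeros_like(m); z[v-14:v+14,u-14:u+14]=m[v-14:v+14,u-14:u+14]
    M=cv2.moments(z,True); print(n,'stopper',M['m00'],M['m10']/M['m00'],M['m01']/M['m00'],onz(cc,M['m10']/M['m00'],M['m01']/M['m00'],.078))
# scene columns: lid mid, tin mid
a=load('scene')
f=lambda u,v:(185+(u-400)/2.5,246+v/2.5)
g=lambda u,v:(229+(u-400)/2.5,95+(v-300)/2.5)
b=load('side')
for n,cc,F,L in [('scene',a,f,[('lid',471,70,zb+.06),('lid',607,70,zb+.06),('tin',501,187,.042),('tin',613,187,.042)]),('side',b,g,[('lid',475,352,zb+.06),('lid',611,352,zb+.06),('tin',501,490,.042),('tin',609,490,.042)])]:
    R=np.array(cc['pose'])[:3,0]
    for q in L:
        p=onz(cc,*F(q[1],q[2]),q[3]); print(n,q[0],np.round(p,4),'along right',round(p@R/np.linalg.norm(R[:2])-0*1,4))
E
```

```text
base far [0.5229 0.3137 0.    ] tool [ 0.0488 -0.0037]
knob tip edge [0.4843 0.2722 0.2583] tool [-0.0078 -0.0015]
knob L [0.4854 0.2852 0.2583] tool [ 0.0022 -0.01  ]
knob R [0.4975 0.2731 0.2583] tool [0.0022 0.0072]
lid far [0.5268 0.3176 0.1763] tool [ 0.0544 -0.0037]
lidL [0.4561 0.3228 0.2103] tool [ 0.0079 -0.0572]
lidR [0.5325 0.2462 0.2103] tool [0.008  0.0509]
scene stopper 142.0 244.78169014084506 308.9507042253521 [0.48645943 0.28125764 0.078     ]
side stopper 71.0 289.49295774647885 158.66197183098592 [0.48780293 0.26939342 0.078     ]
scene lid [0.5054 0.3293 0.2083] along right -0.5732
scene lid [0.4357 0.2424 0.2083] along right -0.4618
scene tin [0.5121 0.3207 0.042 ] along right -0.5704
scene tin [0.4492 0.2421 0.042 ] along right -0.4697
side lid [0.4319 0.2731 0.2083] along right 0.3276
side lid [0.5371 0.24   0.2083] along right 0.4379
side tin [0.4421 0.2817 0.042 ] along right 0.3339
side tin [0.5354 0.2521 0.042 ] along right 0.4318
```

Scene/side, and the place where the tube was seated, agree: the tin is about (+2.5, −1.5) mm from here in the tool's axes.

```bash
python3 -m handwheel '{"linear":[[0.0025,-0.0015,0.02],[0,0,0.03],[0,0,0.03],[0,0,0.016],[0,0,0]],"angular":[[0,0,0],[0,0,0],[0,0,0],[0,0,0],[0,0,0]]}'
python3 -m handwheel '{"linear":[[0,0,0.002],[0,0,0.002],[0,0,0.002],[0,0,0.001],[0,0,0]],"angular":[[0,0,0],[0,0,0],[0,0,0],[0,0,0],[0,0,0]]}'
```

```text
t: 14.38
tool_pos: [0.4909, 0.28, 0.1421]
tool_rot: [-3.141, 0.002, 0.785]
force: [-0.0, -0.3, -3.9]
finger_gap: 0.202
gripper_force: 79.1
t: 15.0
tool_pos: [0.4915, 0.2804, 0.1363]
tool_rot: [3.141, 0.0, 0.785]
force: [-0.5, -0.5, -4.1]
finger_gap: 0.202
gripper_force: 79.1
```

```bash
python3 -m handwheel '{"linear":[[0,0,0.002],[0,0,0.002],[0,0,0.002],[0,0,0],[0,0,0]],"angular":[[0,0,0],[0,0,0],[0,0,0],[0,0,0],[0,0,0]]}'; python3 -m handwheel '{"linear":[[0,0,0.001],[0,0,0.001],[0,0,0.001],[0,0,0],[0,0,0]],"angular":[[0,0,0],[0,0,0],[0,0,0],[0,0,0],[0,0,0]]}'
```

```text
t: 15.62
tool_pos: [0.4915, 0.2805, 0.1303]
tool_rot: [3.141, 0.0, 0.785]
force: [0.7, -1.0, -3.8]
finger_gap: 0.201
gripper_force: 79.1
t: 16.25
tool_pos: [0.4915, 0.2805, 0.1273]
tool_rot: [3.141, -0.0, 0.785]
force: [-0.2, -0.8, -4.5]
finger_gap: 0.204
gripper_force: 79.1
```

```bash
python3 -m handwheel '{"linear":[[0,0,0.001],[0,0,0.001],[0,0,0],[0,0,0]],"angular":[[0,0,0],[0,0,0],[0,0,0],[0,0,0]]}'; python3 -m handwheel '{"linear":[[0,0,0.001],[0,0,0.0005],[0,0,0],[0,0,0]],"angular":[[0,0,0],[0,0,0],[0,0,0],[0,0,0]]}'
```

```text
t: 16.75
tool_pos: [0.4915, 0.2805, 0.1253]
tool_rot: [3.142, -0.0, 0.785]
force: [0.6, 1.1, -3.5]
finger_gap: 0.2
gripper_force: 79.2
t: 17.25
tool_pos: [0.4915, 0.2808, 0.1247]
tool_rot: [3.141, -0.001, 0.785]
force: [-4.0, -1.7, 6.0]
finger_gap: 0.204
gripper_force: 80.3
```

```bash
python3 -m handwheel '{"linear":[[0,0,0],[0,0,0],[0,0,0],[0,0,0],[0,0,0]],"angular":[[0,0,0],[0,0,0],[0,0,0],[0,0,0],[0,0,0]]}' -1 60
python3 - <<'E'
from h import *
im,c=shot('wrist','pics/w7.png'); a,ca=shot('scene','pics/s7.png');b,cb=shot('side','pics/d7.png')
s=r.get_state();print(s['tool_pos'],s['tool_rot'],s['force'],s['joints'])
o=np.zeros((600,800,3),np.uint8); o[:480,:400]=im[:,120:520]
u,v=proj(ca,[.49,.278,.08]).astype(int); o[:300,400:700]=cv2.resize(a[v-60:v+60,u-60:u+60],(300,300))
u,v=proj(cb,[.49,.278,.08]).astype(int); o[300:600,400:700]=cv2.resize(b[v-60:v+60,u-60:u+60],(300,300))
cv2.imwrite('pics/m7.png',o[:,:,::-1])
E
```

```text
t: 17.88
tool_pos: [0.4915, 0.2805, 0.1238]
tool_rot: [3.142, 0.0, 0.785]
force: [-0.1, -0.4, -0.4]
finger_gap: 0.997
gripper_force: 0.0
[0.49148308 0.28046477 0.12377787] [3.14152868e+00 6.65604956e-06 7.84691409e-01] [ 0.01912045  0.29525156 -0.20928903] [ 0.17475256  0.45791285 -0.9590012   1.71235764  0.40165527  1.18326614
 -1.6775271 ]
```

View pics/m7.png

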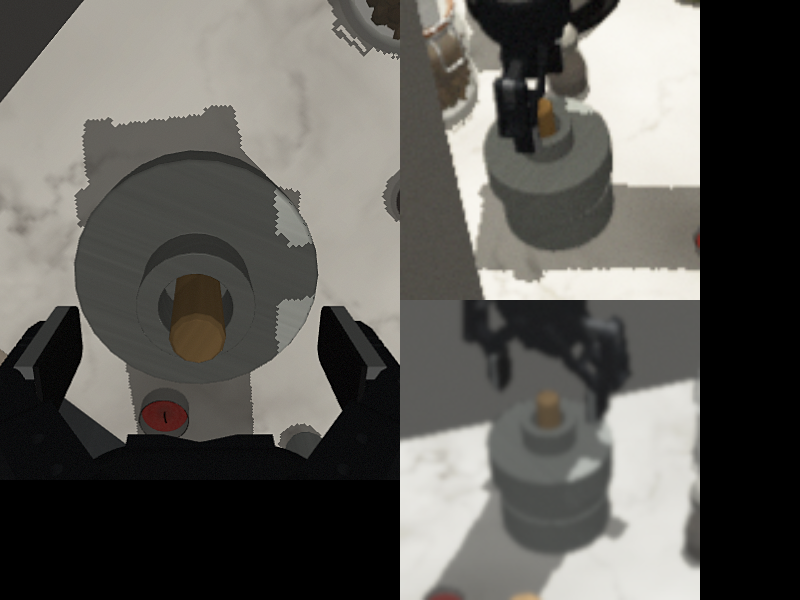

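The lids sit level and flush on the tin, with the seam closed all round, and the neck is centred between the open fingers (wrist neck ≈ (316,305)). Now for the neck.

```bash
python3 -m handwheel '{"linear":[[0,0,0.01],[0,0,0.01],[0,0,0.007],[0,0,0],[0,0,0]],"angular":[[0,0,0],[0,0,0],[0,0,0],[0,0,0],[0,0,0]]}'
python3 -m handwheel '{"linear":[[0,0,0],[0,0,0],[0,0,0],[0,0,0],[0,0,0]],"angular":[[0,0,0],[0,0,0],[0,0,0],[0,0,0],[0,0,0]]}' 1 60
```

```text
t: 18.65
tool_pos: [0.4916, 0.2806, 0.0969]
tool_rot: [3.142, -0.0, 0.785]
force: [0.1, 0.4, 0.4]
finger_gap: 0.997
gripper_force: 0.0
t: 19.27
tool_pos: [0.4915, 0.2808, 0.0975]
tool_rot: [3.141, -0.001, 0.785]
force: [-1.6, -0.9, 6.1]
finger_gap: 0.55
gripper_force: 60.7
```

Gripped at the neck's width; lifting slowly at first.

```bash
python3 -m handwheel '{"linear":[[0,0,-0.002],[0,0,-0.004],[0,0,-0.006],[0,0,-0.008],[0,0,0]],"angular":[[0,0,0],[0,0,0],[0,0,0],[0,0,0],[0,0,0]]}'
python3 -m handwheel '{"linear":[[0,0,-0.01],[0,0,-0.01],[0,0,-0.01],[0,0,-0.01],[0,0,-0.01]],"angular":[[0,0,0],[0,0,0],[0,0,0],[0,0,0],[0,0,0]]}'
python3 -m handwheel '{"linear":[[0,0,-0.01],[0,0,-0.01],[0,0,-0.01],[0,0,-0.01],[0,0,0]],"angular":[[0,0,0],[0,0,0],[0,0,0],[0,0,0],[0,0,0]]}'
python3 -m handwheel '{"linear":[[0,0,0],[0,0,0],[0,0,0],[0,0,0]],"angular":[[0,0,0],[0,0,0],[0,0,0],[0,0,0]]}'
python3 - <<'E'
from h import *
for n,f in [('scene','s8'),('side','d8'),('wrist','w8')]:
    im,c=shot(n,f'pics/{f}.png')
    if n=='wrist': continue
    h=cv2.cvtColor(im[:,:,::-1].copy(),cv2.COLOR_BGR2HSV); m=cv2.inRange(h,(5,90,40),(25,255,255))
    u,v=proj(c,[.491,.28,.132]).astype(int); z=np.zeros_like(m); z[v-16:v+16,u-16:u+16]=m[v-16:v+16,u-16:u+16]
    q=cv2.moments(z,True); A=q['m00']; print(n,A,(u,v),A and (q['m10']/A,q['m01']/A))
E
```

```text
t: 19.9
tool_pos: [0.4919, 0.2807, 0.1177]
tool_rot: [3.141, -0.001, 0.785]
force: [-0.3, 0.8, -2.5]
finger_gap: 0.551
gripper_force: 61.7
t: 20.52
tool_pos: [0.4915, 0.2805, 0.1675]
tool_rot: [3.141, -0.0, 0.785]
force: [-0.1, -0.3, -2.0]
finger_gap: 0.546
gripper_force: 61.8
t: 21.15
tool_pos: [0.4918, 0.2807, 0.2076]
tool_rot: [3.141, -0.001, 0.785]
force: [-1.3, 0.2, -1.8]
finger_gap: 0.551
gripper_force: 61.8
t: 21.65
tool_pos: [0.4914, 0.2805, 0.2067]
tool_rot: [-3.142, 0.0, 0.785]
force: [0.1, 0.4, -2.3]
finger_gap: 0.546
gripper_force: 61.8
scene 67.0 (np.int64(241), np.int64(291)) (243.01492537313433, 302.13432835820896)
side 47.0 (np.int64(288), np.int64(136)) (288.51063829787233, 147.08510638297872)
```

```bash
python3 - <<'E'
from h import *
for n,f in [('scene','s8'),('side','d8')]:
    c=load(n); im=cv2.imread(f'pics/{f}.png'); m=cv2.inRange(cv2.cvtColor(im,cv2.COLOR_BGR2HSV),(5,90,40),(25,255,255))
    u,v=proj(c,[.491,.28,.11]).astype(int); z=np.zeros_like(m); z[v-25:v+25,u-16:u+16]=m[v-25:v+25,u-16:u+16]
    x,y,w,h=cv2.boundingRect(z); print(n,(x,y,w,h),'expected knob base/top',proj(c,[.491,.28,.092]),proj(c,[.491,.28,.144]))
E
```

```text
scene (239, 298, 9, 9) expected knob base/top [243.48895756 303.35149505] [240.96201344 287.65748702]
side (286, 143, 6, 10) expected knob base/top [289.27866334 150.52661094] [287.9925186 132.3479384]
```

```bash
python3 -c "
from plant import r
print(r.sign_off())"
```

```text
the job is handed in; nothing more can be done
None
```

I handed the job in at about 22 s: the tube is in the ring, the inner lid is home on the tin, and the outer lid is held level about 110 mm above its nested place. The hand-in gave no verdict back; the last pictures and force readings agree with this.

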